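Set the weekday wheel of a bag sealer's date coder and take a proof print

ROBOT

A 7-joint arm with a two-finger parallel gripper is mounted at the origin on the work surface. World frame = base frame: x ahead of the robot, y to its left, z up, the work surface at z = 0. Lengths are in mm, angles in rad, forces in N, time in s.
With the tool pointing down it reaches from about 425 to 925 mm from the base axis. Payload 6.8 kg.
Tool frame: the origin (TCP) lies at the very end of the fingers, on their centre line; the grasp point (between the pads) lies 19 mm behind it (pinch_z is the distance from the TCP to the grasp point, in mm); z points along the fingers, y is the line along which they close (so a half turn about z gives the same grasp; the last joint's range is limited). The gripper opens to 88 mm and grips with 3 to 60 N. Pads are 20 mm wide; open, the fingers measure 115 mm over their backs; the gripper's body (75 mm by 178 mm) begins 61 mm behind the grasp point.
Start: joints at [1.105, 0.477, 0.022, 1.555, -0.011, 1.109, -0.083], TCP at [236.405, -632.266, 222.664] pointing down, gripper open.
Joint ranges: [-2.96, 2.96], [-0.34, 2.1], [-1.41, 1.46], [0.24, 2.44], [-1.37, 4.51], [0.17, 1.92], [-2.96, 2.96]. Speed limits (rad/s): [2.39, 2.39, 3.14, 3.14, 3.14, 3.14, 3.14].

INTERFACE

Orientations are given as a rotation vector (axis times angle).
In Python, from plant import read_state, snapshot, close_job, recognise, cut_out, tip_of, pinch_z gives the robot as it stands.
- The arm moves only by the shell command python3 -m pendant 'ROWS' [FORCE]. ROWS is a JSON object of lists of equal length, an entry for each row: "xyz": the shift along the tool's x, y, z in units of 40 mm (1.0 is 40 mm), a list of three; "turn": the turn, a rotation vector about the tool's x, y, z in degrees, a list of three; "jaw": the finger opening in mm, from 0 to 87.8. In form: {"xyz": [[dx, dy, dz], ...], "turn": [[rx, ry, rz], ...], "jaw": [jaw, ...]}. A call has 1 to 20 rows; each row is the pose to reach, as a shift and turn from the pose commanded when the call began, along the tool's axes at that moment; what a row does not reach only later rows make up. A row lasts 1/12 s, in which the tool goes at most 41.7 mm and 7.16 degrees, less where a joint would pass 70% of its speed; a pose out of reach is approached as far as the arm can. A call with a gripper value outside its range is refused whole. The fingers move at their own pace and stop on an object; FORCE is the grip in N (left out, the last holds). Time passes only in rows, so rows that repeat a pose let the fingers close. It gives the time, the measured TCP pose, the force, the opening and the grip force at its end, in the units of the state.
- read_state(): the state, without advancing time (a new reading comes with each control period).
- snapshot(name): name is "side" or "top"; returns a dict with "pixels" (400x640x3 uint8, red, green, blue), "camera_matrix" (3x3 intrinsics, pixels), "T" (4x4, takes a point from camera to world coordinates). Camera axes: x right, y up, looking along -z (the intrinsics and any distortion apply to the point x, -y, -z); pixel columns grow to the right and rows downward; lengths in mm; the calibration is good to about 2 mm. A picture is of the moment at which its call begins. There is no depth.
- close_job(): hands the job in; it is judged then, once.
Trained networks look in the newest picture that a camera, given by its name, has taken for a name from the list of things; names that differ only in an ending like _2 or _b are one class to them, and where a whole thing is asked for, a point or a joint stands for the part that bears it (a point fixed in the world has none). Each returns a list of dicts, best first, with "conf" (0 to 1); they miss things now and then, are a little off and sometimes report something else, mostly with a low value. They report only what shows in the picture. A call takes as long as a camera call.
- recognise(name, camera): "position" ([column, row] in pixels, amid what is visible of it).
- cut_out(name, camera): "mask" (400x640 bool, what is visible of it) and "position" ([column, row] in pixels, amid what is visible of it).
- tip_of(name, camera): "position" ([column, row] in pixels: a listed point, or the origin of a listed thing).
The state is a dict: "time": time; "joint_positions": joint angles; "dq": joint speeds; "effort": joint torques, N m; "tcp_pos": TCP position; "orientation": TCP orientation; "ft_force": force on the tool from outside, world axes, zero at the start; "ft_torque": the same for the moment, N m; "opening": finger opening in mm; "grip_force": force on a finger pad.
Only numpy, scipy, OpenCV 4.12 (cv2) and the standard library are available. Lean on these libraries where they do the work, as an engineer would, in place of code of your own. Each camera call takes 0.05 s, during which the arm holds its last target. There are 200 camera calls.

TASK

The date coder on the bakery's bag sealer is still set to another day: flick the larger, seven-lobed thumbwheel round by its edge, click by click, until the lobe with the upright metal stud rests in its click stop right at that wheel's fixed pointer. Then press the print plunger fully down for a proof print and let it come back up; it must not be pressed while the wheel shows any other day. Use fingertips only: grip nothing and pick nothing up, leave the smaller wheel on its click, and do not push the other things on the bench about.

Things in the scene. Friction and masses are not known exactly. Their poses are not given: they have to be found in the camera images.
- sealer: bag tape sealer with date coder, screwed down: light grey casting 260 (its x) by 330 mm (its y), deck 66 mm above the table. Origin at the centre of its underside, z up, y to the left, -x its long front, roughly facing the robot. Along the front, from left (+y): big weekday wheel, small batch wheel, print plunger; behind them tape reel and sealing throat. Nothing on it is over 130 mm high
- day_wheel (a joint): weekday wheel's angle (rad) about its upright axis, growing counter-clockwise from above; endless, may be turned either way. 0 (or +-6.283) is the wanted day: stud lobe at the pointer. Seven click stops 0.898 rad apart: pushed past half way between two stops it snaps on to the next, let go before that it springs back. Takes about 3 N at a lobe's tip. Starts at one of the six other stops
- day_centre (a point): centre of the weekday wheel's upper face, on its axis, 98 mm above the table. A black star 10 mm thick, underside 22 mm above the deck; hub 54 mm across, seven straight lobes 6 mm wide with round ends reaching 45 mm from the axis. At every click stop one lobe points at the pointer (machine's +x), so that a gap between two lobes faces the machine's front (-x)
- day_mark (a point): the outer end of the marked lobe, 45 mm from the wheel's axis, at the height of its upper face
- day_stud (a point): top of the upright metal stud, 14 mm across, at the root of one lobe of the weekday wheel, which it marks; it stands 12 mm above the wheel's upper face, its middle 28 mm from the axis
- day_pointer (a point): sharp end of the weekday wheel's fixed steel pointer, 48 mm from the wheel's axis towards the machine's +x (the back), at the height of the wheel's upper face; its foot reaches to 72 mm from the axis, top 98 mm above the table
- batch_stud (a point): top of the stud on the small, five-lobed batch wheel (not to be turned): a star like the other at the same height, reaching 31 mm from its axis, which lies 119 mm to the machine's right (-y) of the weekday wheel's axis; this stud is 11 mm across, 23 mm from that axis
- plunger_top (a point): top of the print plunger, a black mushroom knob 32 mm across, 100 mm above the table when up
- plunger (a joint): how far the plunger is pressed down (m): 0 up, 0.007 fully down against its stop; a spring lifts it again. It needs about 2 N to start and 6 N to be fully down
- ink_roller: bystander: spare ink roller, a black cylinder 26 mm across and 24 mm tall standing on the machine's deck; origin at the centre of its underside
- marker: bystander: marker pen lying on the table in front of the machine, 133 mm long, 17 mm thick; origin near mid-length on its underside
- tape_roll: bystander: spare roll of tape lying flat on the table beside the machine, 92 mm across, 19 mm high; origin at the centre of its underside
- scraper: bystander: dough scraper with wooden handle lying near the robot, 108 x 135 mm, 22 mm high; origin under the handle
- loaf_tin: bystander: dark steel loaf tin, 220 x 110 x 75 mm; origin at the centre of its underside
- seed_jar: bystander: glass jar, 72 mm across, 105 mm tall; origin at the centre of its underside
- mug: bystander: white mug, 80 mm across plus handle, 92 mm tall; origin at the centre of its underside

How it is judged (in metres and radians):
On the way, in this order (a step that is already met when the one before it is completed fails the run):
1. the stud lobe of the weekday wheel rests at its pointer (distance between day_mark and day_pointer below 0.008 m and velocity of joint day_wheel between -0.3 and 0.3 rad/s), for 0.2 s.
2. the plunger is pressed fully down while the wheel stands there (distance between day_mark and day_pointer below 0.008 m and value of joint plunger above 0.0055 m), for 0.05 s.
At the end, for the whole second after the job is handed in: the end of the stud lobe is within 8 mm of the pointer's sharp end (3 mm when seated in its click), the wheel at rest, and the plunger has come back up (less than 1.5 mm down) (distance between day_mark and day_pointer below 0.008 m and value of joint plunger below 0.0015 m and velocity of joint day_wheel between -0.1 and 0.1 rad/s); the robot touches nothing.
It fails at once if the plunger is pressed more than 3.5 mm while the weekday wheel is not at the wanted stop (value of joint plunger above 0.0035 m and distance between day_mark and day_pointer above 0.012 m).
It fails at once if the small batch wheel is turned (its stud more than 14 mm from its start, half a click) (distance of batch_stud from where it was at the start of the episode above 0.014 m).
It fails at once if a bystander is lifted, carried or pushed more than 30 mm (distance of any of ink_roller, marker, tape_roll, scraper, loaf_tin, seed_jar, mug from where it was at the start of the episode above 0.03 m).
It fails at once if the weekday wheel is gripped: the hand closes round its hub or its stud instead of flicking the edge ((horizontal distance between the grasp point and day_centre below 0.02 m and height (world z) of the grasp point below 0.12 m) or distance between the grasp point and day_stud below 0.009 m).
It also fails if it takes over 48 s, if anything falls off the work surface, if the arm or the gripper's body presses on something with over 40 N, if the wrist force passes 120 N, or if a joint passes its speed limit or range.

## Working session

There is one attempt and no reset: what is moved stays moved. The work goes in short steps, Python scripts to look and compute and a shell command to move; the robot and the scene stay as the last step left them, time stands still between calls to the robot, and variables do not carry over. Pictures are saved under pics/ and viewed, at most 10 in all, crops included, and the job is handed in when it is done.

```bash
mkdir -p pics; ls; cat > h.py <<'E'
import numpy as np,cv2
from plant import *
from scipy.spatial.transform import Rotation as R
def ray(s,uv):
    K=np.array(s["camera_matrix"],float);T=np.array(s["T"],float)
    p=np.linalg.inv(K)@[uv[0],uv[1],1]
    d=T[:3,:3]@np.array([p[0],-p[1],-p[2]]);return T[:3,3],d
def at(s,uv,z):
    o,d=ray(s,uv);return o+d*(z-o[2])/d[2]
def proj(s,P):
    T=np.array(s["T"],float);c=T[:3,:3].T@(np.asarray(P,float)-T[:3,3]);q=np.array(s["camera_matrix"],float)@[c[0],-c[1],-c[2]];return q[:2]/q[2]
E
python3 - <<'E'
from h import *
st=read_state();print(st)
S={}
for c in("side","top"):
    s=S[c]=snapshot(c);cv2.imwrite(f"pics/{c}0.png",s["pixels"][...,::-1]);print(c,[k for k in s],np.array(s["T"]).round(2).tolist())
H=dict(day_centre=98,day_mark=98,day_stud=110,day_pointer=98,batch_stud=110,plunger_top=100,sealer=0,ink_roller=66,marker=0,tape_roll=0,loaf_tin=0,seed_jar=0,mug=0,scraper=0)
for n,z in H.items():
    for c in S:
        r=tip_of(n,c)
        for d in r[:2]: print(n,c,np.round(d["position"],1),round(d["conf"],2),at(S[c],d["position"],z).round(1))
E
```

```text
pics
{'time': 0.0, 'joint_positions': array([ 1.10489961,  0.47780463,  0.02234789,  1.55643807, -0.01149092,
        1.10932487, -0.08311017]), 'dq': array([-0.00113139,  0.00178274, -0.00064441,  0.00073145, -0.00170235,
       -0.0005621 ,  0.00119756]), 'effort': array([ 1.37351249e-04, -5.82863724e+01,  1.53449871e+00, -2.72609496e+01,
       -5.43447363e-02,  1.69669330e-02,  1.59533320e-04]), 'tcp_pos': array([ 236.15665039, -631.69017227,  221.68451789]), 'orientation': array([-3.08969535e+00, -5.58728029e-01,  7.45042995e-04]), 'ft_force': array([ 0.13576752, -0.07105281, -0.75824505]), 'ft_torque': array([-0.02849789, -0.03828123, -0.01403523]), 'grip_force': 0.0, 'opening': 88.14980249990285}
side ['pixels', 'camera_matrix', 'T'] [[-0.82, 0.36, -0.45, -184.43], [-0.57, -0.5, 0.65, 1031.34], [0.01, 0.79, 0.61, 1090.16], [0.0, 0.0, 0.0, 1.0]]
top ['pixels', 'camera_matrix', 'T'] [[-0.01, 0.98, -0.19, 284.05], [-1.0, -0.01, 0.01, -0.32], [0.01, 0.19, 0.98, 1304.53], [0.0, 0.0, 0.0, 1.0]]
day_centre side [303.  212.5] 0.84 [545.7  73.8  98. ]
day_centre side [413.8 207.2] 0.71
[... 1168 characters left out ...]
4.5] 0.78 [615.2 225.7   0. ]
tape_roll top [274.6 188.4] 0.6 [570.4 115.1   0. ]
tape_roll top [235.5 171.4] 0.56 [624.4 233.6   0. ]
loaf_tin side [394.3 172.8] 0.59 [ 478.3 -408.     0. ]
loaf_tin top [450.9 214.2] 0.68 [ 485.7 -410.4    0. ]
seed_jar side [253.2 311.7] 0.62 [475.2 398.    0. ]
seed_jar top [178.5 220.6] 0.62 [476.2 398.5   0. ]
seed_jar top [236.6 171.9] 0.61 [622.8 230.3   0. ]
mug side [291. 330.] 0.83 [354.2 386.8   0. ]
mug top [174.4 260.8] 0.93 [358.4 404.8   0. ]
mug top [332. 193.] 0.35 [554.3 -57.2   0. ]
scraper side [413.9 207.4] 0.88 [ 324.  -263.9    0. ]
scraper top [289.1 171.8] 0.66 [621.4  71.5   0. ]
scraper top [404.9 271.9] 0.58 [ 318.  -264.4    0. ]
```

```bash
python3 - <<'E'
import cv2,numpy as np
a=cv2.imread("pics/top0.png")[120:250,230:400];b=cv2.imread("pics/side0.png")[150:280,240:410]
f=lambda x:cv2.resize(x,None,fx=4.6,fy=4.6,interpolation=cv2.INTER_CUBIC)
cv2.imwrite("pics/t1.png",f(a));cv2.imwrite("pics/s1.png",f(b))
E
```

```text
(no output)
```

View pics/t1.png

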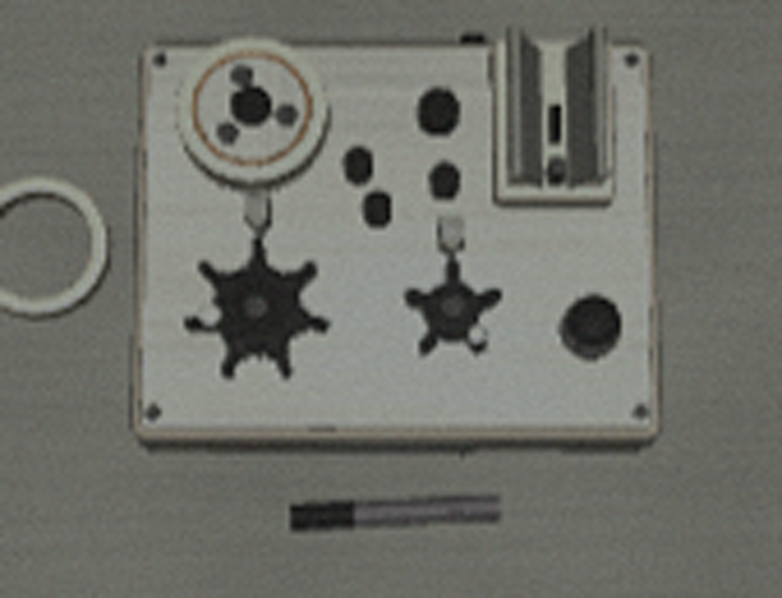

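View pics/s1.png

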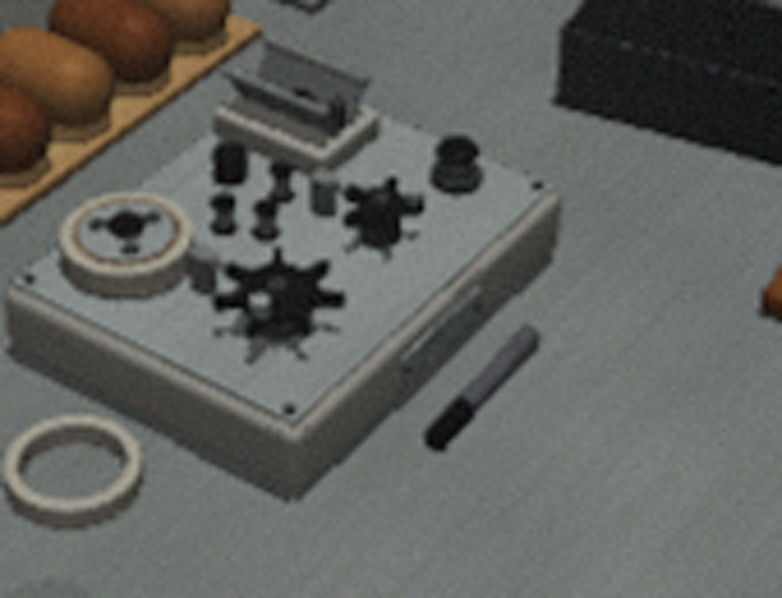

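```bash
python3 - <<'E'
from h import *
s=snapshot("top");g=cv2.cvtColor(s["pixels"],cv2.COLOR_RGB2GRAY).astype(float)
c=lambda x,y:np.array([230+x/4.6-.4,120+y/4.6-.4])
V,U=np.mgrid[:400,:640]
def cen(p,r):
    for _ in range(5):
        w=np.clip(110-g,0,70)*(np.hypot(U-p[0],V-p[1])<r);p=np.array([(w*U).sum(),(w*V).sum()])/w.sum()
    return p
print("bright",np.median(g[150:210,262:370]))
for n,p,r,z in(("day",c(257,307),12.5,97),("batch",c(453,308),9.5,97),("plunger",c(593,323),9,98)):
    q=cen(p,r);print(n,p.round(1),q.round(1),at(s,p,z).round(1),at(s,q,z).round(1))
for p in((160,60),(632,60),(153,412),(641,412)): print("screw",at(s,c(*p),66).round(1))
print("ptr",at(s,c(258,237),98).round(1)); print("stud",at(s,c(202,323),110).round(1))
for n in("day_wheel","plunger"):
  for cam in("top",):
    for d in cut_out(n,cam)[:2]:
        m=d["mask"];v,u=np.nonzero(m);print(n,d["conf"],m.sum(),u.min(),u.max(),v.min(),v.max(),at(s,[(u.min()+u.max())/2,(v.min()+v.max())/2],97).round(1))
st=read_state();M=R.from_rotvec(st["orientation"]).as_matrix();print(M.round(3),st["tcp_pos"])
E
```

```text
bright 147.0
day [285.5 186.3] [286.1 187. ] [554.7  76.3  97. ] [552.9  74.6  97. ]
batch [328.1 186.6] [327.5 186.8] [552.7 -42.4  97. ] [552.  -40.6  97. ]
plunger [358.5 189.8] [358.2 190.4] [ 542.2 -126.9   98. ] [ 540.4 -125.9   98. ]
screw [723.2 140.1  66. ]
screw [ 720.1 -160.4   66. ]
screw [496.2 142.1  66. ]
screw [ 492.7 -158.    66. ]
ptr [598.1  75.7  98. ]
stud [542.3 108.3 110. ]
day_wheel 0.88 442 271 300 173 201 [552.8  76.2  97. ]
plunger 0.44 71 354 363 186 194 [ 541.9 -126.9   97. ]
[[ 0.937  0.35   0.   ]
 [ 0.35  -0.937 -0.   ]
 [ 0.     0.    -1.   ]] [ 236.41028721 -632.2662952   222.69154676]
```

```bash
python3 -m pendant '{"xyz":[[12.46,-14.26,0],[12.46,-14.26,0],[12.46,-14.26,0],[12.46,-14.26,0],[12.46,-14.26,0],[12.46,-14.26,0],[12.46,-14.26,0],[12.46,-14.26,0],[12.46,-14.26,0],[12.46,-14.26,0],[12.46,-14.26,0],[12.46,-14.26,0],[12.46,-14.26,0],[12.46,-14.26,0],[12.46,-14.26,0],[12.46,-14.26,0],[12.46,-14.26,0],[12.46,-14.26,0],[12.46,-14.26,0],[12.46,-14.26,0]],"turn":[[0,0,-69.5],[0,0,-69.5],[0,0,-69.5],[0,0,-69.5],[0,0,-69.5],[0,0,-69.5],[0,0,-69.5],[0,0,-69.5],[0,0,-69.5],[0,0,-69.5],[0,0,-69.5],[0,0,-69.5],[0,0,-69.5],[0,0,-69.5],[0,0,-69.5],[0,0,-69.5],[0,0,-69.5],[0,0,-69.5],[0,0,-69.5],[0,0,-69.5]],"jaw":[0,0,0,0,0,0,0,0,0,0,0,0,0,0,0,0,0,0,0,0]}'
python3 -c "
from h import *
s=read_state();print(s['time'],s['tcp_pos'],s['joint_positions'],R.from_rotvec(s['orientation']).as_matrix().round(3))"
```

```text
time: 3.32
tcp_pos: [504.0, 80.2, 222.9]
orientation: [-2.214, -2.227, -0.003]
ft_force: [-0.5, -1.1, -0.0]
opening: 0.8
grip_force: 0.0
3.3167 [503.97509249  80.15341179 222.89239581] [ 0.27098409  0.26814243 -0.64339638  1.909772    0.18556011  1.02193713
 -0.44664087] [[-0.006  1.     0.001]
 [ 1.     0.006  0.002]
 [ 0.002  0.001 -1.   ]]
```

```bash
python3 -m pendant '{"xyz":[[0,0,0.8],[0,0,1.6],[0,0,2.4],[0,0,2.4],[0,0,2.4]],"turn":[[0,0,0],[0,0,0],[0,0,0],[0,0,0],[0,0,0]],"jaw":[0,0,0,0,0]}'
python3 - <<'E'
from h import *
a=snapshot("top");b=snapshot("side")
st=read_state();t=st["tcp_pos"];print(t,st["ft_force"])
f=lambda x:cv2.resize(x,None,fx=4.6,fy=4.6,interpolation=cv2.INTER_CUBIC)
ims=[]
for s,(u,v) in((a,(245,150)),(b,(255,180))):
    im=f(s["pixels"][v:v+75,u:u+80,::-1])
    p=(proj(s,t)-[u,v]+.5)*4.6;cv2.circle(im,tuple(int(x) for x in p),3,(0,0,255),-1)
    for w in ([553.5,75.7,98],[503.5,75.7,98]):
        p=(proj(s,w)-[u,v]+.5)*4.6;cv2.circle(im,tuple(int(x) for x in p),3,(0,255,0),-1)
    ims.append(im)
cv2.imwrite("pics/n2.png",np.hstack(ims))
E
```

```text
time: 3.73
tcp_pos: [502.2, 74.5, 125.9]
orientation: [-2.222, -2.218, 0.006]
ft_force: [0.6, 0.1, 0.9]
opening: 0.8
grip_force: 0.0
[504.48449907  75.87877119 128.35988031] [0.14387231 0.27984795 0.15117309]
```

View pics/n2.png

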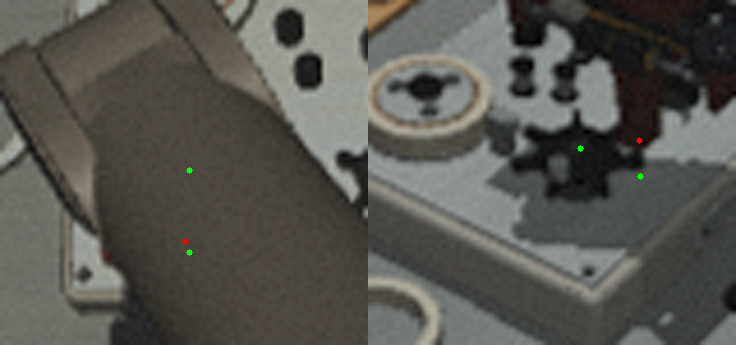

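```bash
python3 -m pendant '{"xyz":[[0,0,0.35],[0,0,0.7],[0,0,1.0],[0,0,1.05],[0,0,1.05]],"turn":[[0,0,0],[0,0,0],[0,0,0],[0,0,0],[0,0,0]],"jaw":[0,0,0,0,0]}'
python3 -m pendant '{"xyz":[[0.108,0.005,0],[0.215,0.019,0],[0.32,0.042,0],[0.423,0.075,0],[0.523,0.116,0],[0.619,0.166,0],[0.71,0.224,0],[0.795,0.29,0],[0.875,0.362,0],[0.948,0.442,0],[0.988,0.493,0],[0.988,0.493,0]],"turn":[[0,0,5],[0,0,10],[0,0,15],[0,0,20],[0,0,25],[0,0,30],[0,0,35],[0,0,40],[0,0,45],[0,0,50],[0,0,53],[0,0,53]],"jaw":[0,0,0,0,0,0,0,0,0,0,0,0]}'
python3 - <<'E'
from h import *
a=snapshot("top");b=snapshot("side")
st=read_state();t=st["tcp_pos"];print(t,st["ft_force"],np.degrees(np.arctan2(t[1]-75.7,t[0]-553.5)),np.hypot(t[1]-75.7,t[0]-553.5))
f=lambda x:cv2.resize(x,None,fx=4.6,fy=4.6,interpolation=cv2.INTER_CUBIC)
cv2.imwrite("pics/n3.png",np.hstack([f(s["pixels"][v:v+75,u:u+80,::-1]) for s,(u,v) in((a,(245,150)),(b,(255,180)))]))
E
```

```text
time: 4.25
tcp_pos: [503.7, 76.4, 85.1]
orientation: [2.222, 2.221, 0.0]
ft_force: [0.0, -0.5, -1.1]
opening: 0.5
grip_force: 0.0
time: 5.25
tcp_pos: [524.5, 117.0, 86.1]
orientation: [-2.98, -0.995, -0.004]
ft_force: [0.7, -0.2, -0.8]
opening: 0.3
grip_force: 0.0
[523.68401428 116.31786016  85.52571386] [-0.66058946 -0.01266629 -0.17929459] 126.28093911869838 50.38654154178274
```

View pics/n3.png

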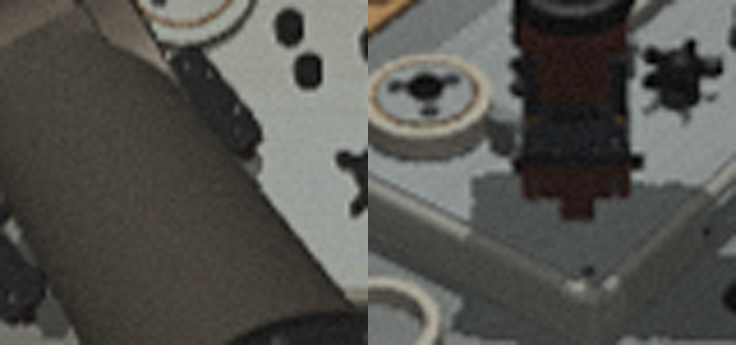

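```bash
python3 -m pendant '{"xyz":[[0.108,0.005,0],[0.215,0.019,0],[0.32,0.042,0],[0.423,0.075,0],[0.523,0.116,0],[0.619,0.166,0],[0.71,0.224,0],[0.795,0.29,0],[0.875,0.362,0],[0.948,0.442,0],[0.948,0.442,0],[0.948,0.442,0]],"turn":[[0,0,5],[0,0,10],[0,0,15],[0,0,20],[0,0,25],[0,0,30],[0,0,35],[0,0,40],[0,0,45],[0,0,50],[0,0,50],[0,0,50]],"jaw":[0,0,0,0,0,0,0,0,0,0,0,0]}'
python3 -c "
from h import *
st=read_state();t=st['tcp_pos'];print(t,st['ft_force'],np.degrees(np.arctan2(t[1]-75.7,t[0]-553.5)),np.hypot(t[1]-75.7,t[0]-553.5),st['joint_positions'])"
```

```text
time: 6.35
tcp_pos: [564.1, 124.7, 84.9]
orientation: [-3.122, 0.35, -0.0]
ft_force: [0.0, -0.6, 0.5]
opening: 0.6
grip_force: 0.0
[564.09239437 124.65807884  84.87650445] [ 0.00783792 -0.55684567  0.53452135] 77.79185751883556 50.09084050355092 [-0.22452676  0.48851204 -0.12991462  1.90024365  0.08858461  0.75821161
 -2.19806495]
```

```bash
python3 -m pendant '{"xyz":[[0,-0.25,0],[0,-0.5,0],[0,-0.5,-0.6],[0,-0.5,-1.2],[0,-0.5,-1.9],[0,-0.5,-1.9],[0.1,0.5,-1.9],[0.25,1.5,-1.9],[0.4,2.5,-1.9],[0.5,3.5,-1.9],[0.65,4.5,-1.9],[0.8,5.5,-1.9],[0.864,6.25,-1.9],[0.864,6.25,-1.9],[0.864,6.25,-1.9]],"turn":[[0,0,0],[0,0,0],[0,0,0],[0,0,0],[0,0,0],[0,0,0],[0,0,0],[0,0,0],[0,0,0],[0,0,0],[0,0,0],[0,0,0],[0,0,0],[0,0,0],[0,0,0]],"jaw":[0,0,0,0,0,0,0,0,0,0,0,0,0,0,0]}'
python3 - <<'E'
from h import *
a=snapshot("top");b=snapshot("side")
st=read_state();t=st["tcp_pos"];print(t,st["ft_force"],R.from_rotvec(st['orientation']).as_matrix().round(3).tolist())
for n,z in(("day_mark",98),("day_stud",110),("day_pointer",98)):
  for c,s in(("top",a),("side",b)):
    for d in tip_of(n,c)[:2]: print(n,c,round(d["conf"],2),at(s,d["position"],z).round(1))
f=lambda x:cv2.resize(x,None,fx=4.6,fy=4.6,interpolation=cv2.INTER_CUBIC)
cv2.imwrite("pics/n4.png",np.hstack([f(s["pixels"][v:v+75,u:u+80,::-1]) for s,(u,v) in((a,(250,150)),(b,(260,170)))]))
E
```

```text
time: 7.6
tcp_pos: [541.5, -127.7, 160.5]
orientation: [3.121, -0.359, -0.0]
ft_force: [0.1, 1.1, 0.0]
opening: 0.5
grip_force: 0.0
[ 542.05918823 -124.53955998  160.54174236] [ 0.28731076  0.20640654 -1.13340569] [[0.975, -0.222, 0.0], [-0.222, -0.975, 0.001], [-0.0, -0.001, -1.0]]
day_mark side 0.66 [605.4  75.9  98. ]
day_stud top 0.79 [571.6  72.9 110. ]
day_stud side 0.54 [584.   69.3 110. ]
day_pointer top 0.86 [592.5  63.3  98. ]
day_pointer side 0.71 [609.3  79.9  98. ]
day_pointer side 0.46 [ 268.  -146.2   98. ]
```

View pics/n4.png

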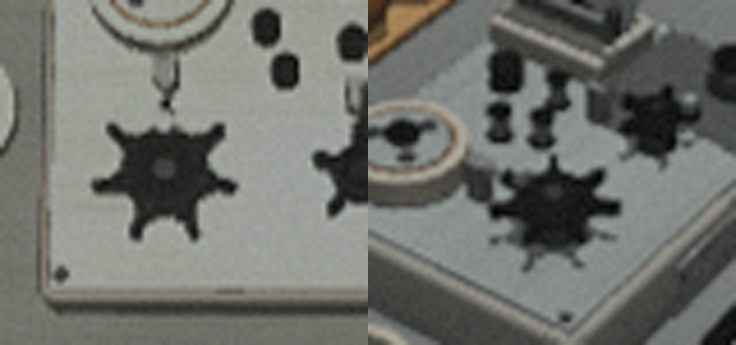

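```bash
python3 -m pendant '{"xyz":[[0,0,0.5],[0,0,1.0],[0,0,1.35],[0,0,1.45],[0,0,1.55],[0,0,1.62],[0,0,1.68],[0,0,1.68],[0,0,1.68]],"turn":[[0,0,0],[0,0,0],[0,0,0],[0,0,0],[0,0,0],[0,0,0],[0,0,0],[0,0,0],[0,0,0]],"jaw":[0,0,0,0,0,0,0,0,0]}'
```

```text
time: 8.75
tcp_pos: [541.7, -126.3, 94.2]
orientation: [-3.121, 0.355, -0.0]
ft_force: [-2.7, 2.4, 5.5]
opening: 0.4
grip_force: 2.5
```

```bash
python3 -m pendant '{"xyz":[[0,0,0.04],[0,0,0.07],[0,0,0.07],[0,0,0.07]],"turn":[[0,0,0],[0,0,0],[0,0,0],[0,0,0]],"jaw":[0,0,0,0]}'
```

```text
time: 9.08
tcp_pos: [542.0, -126.4, 92.7]
orientation: [-3.121, 0.356, -0.002]
ft_force: [-7.1, 2.5, 16.3]
opening: 0.5
grip_force: 7.8
```

Force rose to 16 N at z≈92.7 mm, so the plunger is against its stop. I'll lift off and check.

```bash
python3 -m pendant '{"xyz":[[0,0,-0.1],[0,0,-0.4],[0,0,-1.2],[0,0,-2.0],[0,0,-2.5],[0,0,-2.5],[0,0,-2.5],[0,0,-2.5]],"turn":[[0,0,0],[0,0,0],[0,0,0],[0,0,0],[0,0,0],[0,0,0],[0,0,0],[0,0,0]],"jaw":[0,0,0,0,0,0,0,0]}'
python3 - <<'E'
from h import *
a=snapshot("top");b=snapshot("side")
f=lambda x:cv2.resize(x,None,fx=4.6,fy=4.6,interpolation=cv2.INTER_CUBIC)
cv2.imwrite("pics/n5.png",np.hstack([f(s["pixels"][v:v+75,u:u+80,::-1]) for s,(u,v) in((a,(250,150)),(b,(280,150)))]))
E
```

```text
time: 9.75
tcp_pos: [541.3, -126.7, 190.4]
orientation: [3.121, -0.356, -0.0]
ft_force: [0.4, 0.1, 0.3]
opening: 0.6
grip_force: 0.0
```

View pics/n5.png

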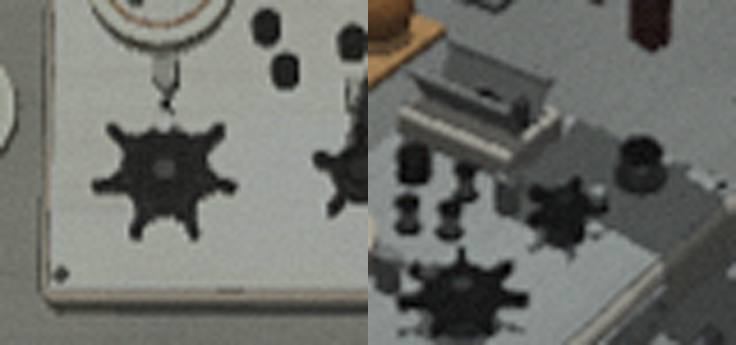

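The stud lobe is still at the pointer (top view, around 168,120). The plunger knob is back up (side view, around 640,155) and the fingers are clear of everything.

```bash
python3 -c "
from plant import *
print(close_job())"
```

```text
the job is handed in; nothing more can be done
None
```

I turned the weekday wheel two clicks clockwise so its stud lobe rests at the pointer, pressed the print plunger to its stop (16 N) and saw it come back up, then handed the job in; the hand-in gave no verdict.

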